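# Unlatch a board-test fixture and swing its sprung lid fully open

### The job

Two test fixtures with clear lids stand on the worktop; open the one that has a circuit board in it, so that the board can be taken out next. Press down the latch tab at its front with the fingertips so that the lid springs ajar, let the tab go, then push the lid gently back until it rests fully open against its stop. Do not grip or lift anything: leave the board in its nest, the other fixture shut and the things around where they lie, and finish clear of everything.

Things in the scene. Friction and masses are not known exactly. Their poses are not given: they have to be found in the camera images.
- fixture_a: fixture with a board in its nest: the one to open. Fixed to the worktop. Grey base 130 mm deep (its x), 112 mm wide (its y), rim 42 mm high; the lid, aluminium frame with clear window, 120 mm wide, 126 mm from hinge axis to front edge, 12 mm thick, lies level when shut, 44 to 56 mm above the worktop. Origin: under the base's centre, on the worktop; +x from latch tab (front) to hinge (back), z up
- fixture_a_tab_pad (a point): middle of the top face of the ribbed thumb pad, a dark steel plate 36 mm wide that juts 46 mm level from the latch's upright arm at the fixture's front, mid-width; 110 mm in front of the fixture's origin, 34 mm in front of the arm, 36 mm above the worktop. The arm ends in a nose, 62 mm above the worktop, hooked over the lid's front bar. Moves with the pad
- fixture_a_tab (a joint): turn of the sprung latch tab about a pin 72 mm in front of the origin, 18 mm above the worktop: 0 at rest (latched), growing as the pad is pressed down, stop at 0.30 rad (pad's middle 11 mm lower). The lid is freed at about 0.13 rad. Pressed at the pad's middle it takes about 1 N at first, 2.7 N at the stop (4 N nearer the arm); let go, it springs back to 0
- fixture_a_hinge (a point): middle of the lid's hinge axis, which lies along the fixture's y, 60 mm behind its origin and 50 mm above the worktop
- fixture_a_lid_edge (a point): middle of the lid's front edge, half-way through its 12 mm thickness, 126 mm from the hinge axis; it moves with the lid
- fixture_a_lid (a joint): opening angle: 0 shut and level, growing as the front edge rises and goes back. Unlatched, spring plungers lift it to about 0.80 rad, where it stays ajar. Beyond that it needs pushing (about 1 N at the front edge, damped) and falls back to 0.80 if let go before about 1.5 rad; past about 1.65 it sinks by itself, in a second or two, to its stop at 1.85, fully open
- fixture_b: the second fixture, of the same make, whose nest is empty; it stays shut. Sizes, axes and origin as fixture_a
- fixture_b_tab_pad (a point): middle of the upper face of the second fixture's thumb pad; shape as fixture_a_tab_pad
- fixture_b_tab (a joint): turn of the second fixture's latch tab, as fixture_a_tab
- fixture_b_hinge (a point): middle of the second lid's hinge axis, as fixture_a_hinge
- fixture_b_lid_edge (a point): middle of the second lid's front edge
- fixture_b_lid (a joint): opening angle of the second lid, as fixture_a_lid; starts and stays at 0
- board_center (a point): middle of the green circuit board, 45 x 75 x 13 mm, that lies loose in fixture_a's nest, 26 mm above the worktop, its long side across the fixture; seen through the clear lid
- cutters: side cutters, pliers with red handles, 129 x 75 x 12 mm, lying flat left of the fixtures near the front edge; origin under the middle; loose, not part of the job
- flux: small cream dropper bottle with a black cap, 40 mm wide, 100 mm tall, standing between the fixtures towards the back; origin under its middle; loose, not part of the job
- meter: black hand multimeter, 150 x 90 x 47 mm, lying at the left; origin under its middle; loose, not part of the job
- sucker: blue solder sucker, a rod 210 mm long and 21 mm thick, lying at the right; origin under its middle; loose, not part of the job
- wick: flat blue reel, 42 mm across, 12 mm high, lying between the fixtures; origin under its middle; loose, not part of the job
- screw_tray: shallow steel tray with screws, 60 x 100 x 16 mm, near the front edge at the right; origin under its middle; loose, not part of the job
- tape: roll of black tape, 67 mm across, 19 mm high, lying at the far left; origin under its middle; loose, not part of the job

How it is judged:
On the way, in this order (a step that is already met when the one before it is completed fails the run):
1. the latch tab of the fixture with the board is pressed down (value of joint fixture_a_tab above 0.08 rad), for 0.05 s.
2. the tab is let go again and the lid stands ajar on its springs (value of joint fixture_a_lid above 0.6 rad and value of joint fixture_a_tab below 0.06 rad), for 0.1 s.
At the end, for the whole second after the job is handed in: The lid of the fixture with the board rests open at more than 1.78 rad (stop at 1.85) and is still; its tab is back up (under 0.05 rad); the board lies within 6 mm of where it was in the nest; the other fixture's lid and tab are shut (under 0.05 rad) (value of joint fixture_a_lid above 1.78 rad and value of joint each of fixture_a_tab, fixture_b_lid, fixture_b_tab below 0.05 rad and velocity of joint fixture_a_lid between -0.1 and 0.1 rad/s and z of board_center in the frame of fixture_a between 0.021 and 0.031 m and distance of board_center from where it was at the start of the episode below 0.006 m and linear speed of board below 0.03 m/s); the robot touches nothing.
It fails at once if the board was lifted or shifted in its nest (more than 8 mm) (distance of board_center from where it was at the start of the episode above 0.008 m).
It fails at once if the lid was gripped or forced (more than 25 N from the fingers) (contact force between the fingers and fixture_a_lid above 25 N).
It fails at once if the latch tab was gripped or forced (more than 30 N from the fingers) (contact force between the fingers and fixture_a_tab above 30 N).
It fails at once if the other fixture was unlatched (its tab pressed beyond 0.1 rad or its lid above 0.1 rad) (value of joint any of fixture_b_tab, fixture_b_lid above 0.1 rad).
It fails at once if a thing lying around was lifted or pushed away (more than 25 mm) (distance of any of cutters, flux, meter, sucker, wick, screw_tray, tape from where it was at the start of the episode above 0.025 m).
It also fails if it takes over 42 s, if anything falls off the work surface, if the arm or the gripper's body presses on something with over 40 N, if the wrist force passes 120 N, or if a joint passes its speed limit or range.

### The arm

A 6-joint arm with a two-finger parallel gripper is mounted at the origin on a cart in front of the work surface, level with it; the furniture and walls round the work are solid. World frame = base frame: x ahead of the robot, y to its left, z up, the work surface at z = 0. Lengths are in m, angles in rad, forces in N, time in s.
With the tool pointing down it reaches from about 0.375 to 0.925 m from the base axis. Payload 5.7 kg.
Tool frame: the origin (TCP) lies at the very end of the fingers, on their centre line; the grasp point (between the pads) lies 19 mm behind it; x points along the fingers, z is the direction in which the jaws open and shut, and the axes are right-handed (so a half turn about x gives the same grasp; the last joint's range is limited). The gripper opens to 85 mm and grips with 20 to 120 N. Pads are 22 mm wide; open, the fingers measure 114 mm over their backs; the gripper's body (76 mm by 85 mm) begins 54 mm behind the grasp point. The pads swing forward as they close: fully open they stand 13 mm farther back than shut.
Start: joints at [-1.39, 0.359, 1.51, -0, 1.272, -0.115], TCP at [0.175, -0.574, 0.21] pointing down, gripper open.
Joint ranges: [-2.97, 2.97], [-1.01, 2.36], [0.21, 2.38], [-0.96, 4.11], [0.2, 2.71], [-2.98, 2.98]. Speed limits (rad/s): [2.39, 2.39, 3.14, 3.14, 3.14, 3.14].

### API

Orientations are given as [roll, pitch, yaw] about the fixed x, y, z axes, in that order (R = Rz(yaw) Ry(pitch) Rx(roll)).
In Python, from station import telemetry, vision, workorder, models gives the robot as it stands.
- The arm moves only by the tool drive_tool, never from a script. Its arguments are lists of equal length, an entry for each row: "offset": the shift along the tool's x, y, z in cm, a list of three; "roll": the turn about the tool's x in degrees; "gripper": the finger opening in cm, from 0 to 8.54. In form: {"offset": [[tx, ty, tz], ...], "roll": [roll, ...], "gripper": [gripper, ...]}. A call has 1 to 5 rows; each row is the pose to reach, as a shift and turn from the pose commanded when the call began, along the tool's axes at that moment; what a row does not reach only later rows make up. A row lasts 1/10 s, in which the tool goes at most 50 mm and 8.59 degrees, less where a joint would pass 70% of its speed; a pose out of reach is approached as far as the arm can. A call with a gripper value outside its range is refused whole. The fingers move at their own pace and stop on an object; "newtons" is the grip in N (left out, the last holds). Time passes only in rows, so rows that repeat a pose let the fingers close. It gives the time, the measured TCP pose, the force and the opening at its end, in the units of the state.
- telemetry.sense(): the state, without advancing time (a new reading comes with each control period).
- vision.grab_frame(name): name is "side" or "top"; returns the picture (420x560x3 uint8, blue, green, red); there is no depth.
- vision.camera_params(name): a dict with "mtx" (3x3 intrinsics, pixels), "dist_coeffs" ([k1, k2, p1, p2, k3] as OpenCV has them; the pictures are not rectified), "R" (3x3) and "t" (3): a world point X has camera coordinates R X + t. Camera axes: x right, y down, z forward; pixel columns grow to the right and rows downward; lengths in m; the calibration is good to about 2 mm. A picture is of the moment at which its call begins. camera_params takes no time and is no camera call.
- workorder.hand_in(): hands the job in, once; it reports no verdict.
Trained networks look in the newest picture that a camera, given by its name, has taken for a name from the list of things; names that differ only in an ending like _2 or _b are one class to them, and where a whole thing is asked for, a point or a joint stands for the part that bears it (a point fixed in the world has none). Each returns a list of dicts, best first, with "conf" (0 to 1); they miss things now and then, are a little off and sometimes report something else, mostly with a low value. They report only what shows in the picture. A call takes as long as a camera call.
- models.look_for(thing, camera): "at" ([column, row] as shares, 0 to 1, of the picture: columns of its width, rows of its height, amid what is visible of it).
The state is a dict: "time": time; "joint_positions": joint angles; "joint_velocities": joint speeds; "effort": joint torques, N m; "tcp_pos": TCP position; "orientation": TCP orientation; "wrist_force": force on the tool from outside, world axes, zero at the start; "wrist_torque": the same for the moment, N m; "grip_width": opening from 0.0 (shut) to 1.0 (fully open).
Only numpy, scipy, OpenCV 4.12 (cv2) and the standard library are available. Lean on these libraries where they do the work, as an engineer would, in place of code of your own. Each camera call takes 0.05 s, during which the arm holds its last target. There are 200 camera calls.

## Working session

There is one attempt and no reset: what is moved stays moved. The work goes in short steps, Python scripts to look and compute and a tool call to move; the robot and the scene stay as the last step left them, time stands still between calls to the robot, and variables do not carry over. Pictures are saved under pics/ and viewed, about 8 in all and at most 12, crops included, and the job is handed in when it is done.

Besides the shell and the picture viewer there is one more tool, called after "Emit:" as name(argument=value, ...), one argument or row to a line, values as JSON. drive_tool: Moves the arm, as the interface text tells. Its arguments: {"type":"object","properties":{"offset":{"type":"array","items":{"type":"array","items":{"type":"number"}}},"roll":{"type":"array","items":{"type":"number"}},"gripper":{"type":"array","items":{"type":"number"}},"newtons":{"type":"number"}},"required":["offset","roll","gripper"]}

```bash
mkdir -p pics; python3 - <<'E'
from station import telemetry, vision, models
import cv2
s=telemetry.sense();print(s)
for c in("top","side"):
    cv2.imwrite(f"pics/{c}0.png",vision.grab_frame(c))
    p=vision.camera_params(c);print(c,p)
    for n in("fixture_a","fixture_a_tab_pad","fixture_a_hinge","fixture_a_lid_edge","board_center","flux","wick"):
        print(n,[( [round(d["at"][0]*560,1),round(d["at"][1]*420,1)],round(d["conf"],2)) for d in models.look_for(n,c)])
E
```

```text
{'time': 0.0, 'joint_positions': array([-1.39011191e+00,  3.59510048e-01,  1.51142027e+00, -4.33938713e-05,
        1.27248622e+00, -1.15164258e-01]), 'joint_velocities': array([-0.00055164,  0.00088231, -0.00197233,  0.00025051,  0.00018406,
        0.00132199]), 'effort': array([-5.69275180e-04, -5.27609932e+01, -2.78620863e+01,  1.85128902e-04,
        1.31629818e-02, -2.95527332e-05]), 'tcp_pos': array([ 0.17474326, -0.57325143,  0.20935524]), 'orientation': array([3.04915301, 1.56897198, 1.77421815]), 'wrist_force': array([ 0.09599198, -0.9676694 , -0.278026  ]), 'wrist_torque': array([ 0.01525187, -0.04021254,  0.04120638]), 'grip_width': 1.0012425264866833}
top {'mtx': array([[472.12311839,   0.        , 275.54562128],
       [  0.        , 472.12311839, 201.02218276],
       [  0.        ,   0.        ,   1.        ]]), 'dist_coeffs': array([-0.13026671,  0.        ,  0.        ,  0.        ,  0.        ]), 'R': array([[-0.02164778, -0.99974494, -0.0064366 ],
       [-0.98420135,  0.02244192, -0.17562475],
       [ 0.17572441,  0.00253302, -0.98443614]]), 't': array([0.080897
[... 550 characters left out ...]
 ]]), 'dist_coeffs': array([-0.08265211,  0.        ,  0.        ,  0.        ,  0.        ]), 'R': array([[-0.99862801,  0.05114144,  0.01125427],
       [ 0.0222631 ,  0.60917478, -0.79272343],
       [-0.04739684, -0.79138526, -0.60947756]]), 't': array([ 0.47132703, -0.01106694,  1.60590679])}
fixture_a [([258.8, 171.6], 0.74), ([258.9, 163.4], 0.73), ([264.3, 220.7], 0.64), ([272.1, 344.0], 0.38)]
fixture_a_tab_pad [([292.4, 222.3], 0.7), ([306.4, 300.3], 0.57), ([266.0, 221.5], 0.46)]
fixture_a_hinge [([262.2, 225.9], 0.61)]
fixture_a_lid_edge [([266.7, 221.5], 0.93)]
board_center [([312.6, 267.2], 0.7)]
flux [([246.3, 194.4], 0.81), ([263.5, 219.5], 0.2)]
wick [([271.5, 201.1], 0.43)]
```

```bash
python3 - <<'E'
import cv2
a=cv2.imread("pics/top0.png")[110:290,170:440]
cv2.imwrite("pics/top0c.png",cv2.resize(a,None,fx=2.9,fy=2.9,interpolation=cv2.INTER_CUBIC))
E
```

```text
(no output)
```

View pics/side0.png

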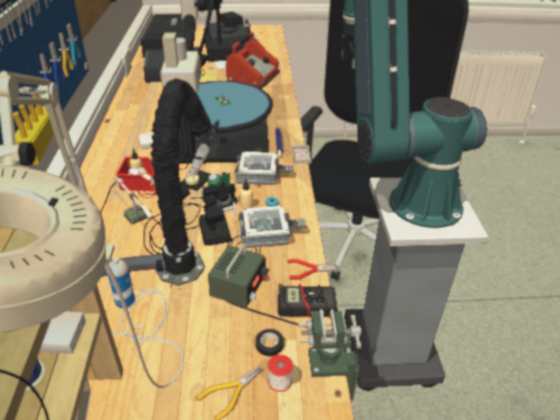

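View pics/top0c.png

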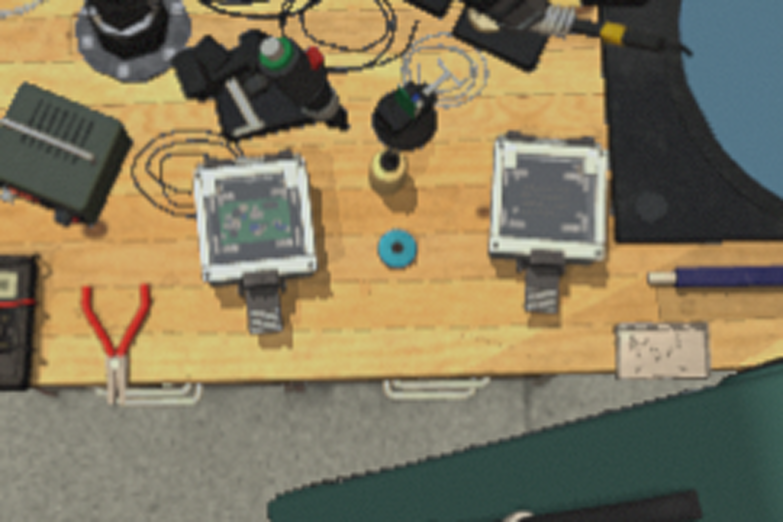

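The left fixture (crop centre about 257,220) holds the green board. The right one is empty. The pad's middle is near crop (263,312). Next I fit the pose and check it with an overlay.

```bash
cat > h.py <<'E'
import numpy as np,cv2
from station import vision
def ray(c,px,z):
    p=vision.camera_params(c);R=np.array(p["R"]);t=np.array(p["t"])
    n=cv2.undistortPoints(np.array([[px]],float),p["mtx"],p["dist_coeffs"])[0,0]
    C=-R.T@t;d=R.T@np.array([n[0],n[1],1]);return C+d*(z-C[2])/d[2]
def proj(c,X):
    p=vision.camera_params(c)
    return cv2.projectPoints(np.array(X,float),cv2.Rodrigues(np.array(p["R"]))[0],np.array(p["t"]),p["mtx"],p["dist_coeffs"])[0][:,0]
def fx(pose,P):
    x,y,a=pose;P=np.array(P,float);c,s=np.cos(a),np.sin(a)
    return np.c_[x+c*P[:,0]-s*P[:,1],y+s*P[:,0]+c*P[:,1],P[:,2]]
LID=[(-.066,.06,.056),(-.066,-.06,.056),(.06,-.06,.056),(.06,.06,.056)]
PAD=[(-.122,.018,.036),(-.122,-.018,.036),(-.076,-.018,.036),(-.076,.018,.036)]
def overlay(c,pose,img,x0,y0,w,h,f,name):
    a=cv2.resize(img[y0:y0+h,x0:x0+w],None,fx=f,fy=f,interpolation=cv2.INTER_CUBIC)
    for P,col in((LID,(0,0,255)),(PAD,(255,0,255))):
        q=(proj(c,fx(pose,P))-[x0-.5,y0-.5])*f
        cv2.polylines(a,[q.round().astype(int)],True,col,1)
    cv2.imwrite(name,a)
E
python3 - <<'E'
from h import *
from scipy.optimize import least_squares
px=np.array([(205,282),(316,269),(306,155),(195,168),(265,331)])/2.9+[170,110]-.5
P=LID[:2]+[(-.122,0,.036)]
idx=[0,1,4]
r=least_squares(lambda p:(proj("top",fx(p,P))-px[idx]).ravel(),[.5,.05,0])
print(r.x,r.fun)
for q,z in zip(px,[.056]*4+[.036]):print(ray("top",q,z))
t=cv2.imread("pics/top0.png");s=cv2.imread("pics/side0.png")
overlay("top",r.x,t,225,155,70,80,7,"pics/o1.png")
overlay("side",r.x,s,225,195,90,60,7,"pics/o2.png")
a,b=cv2.imread("pics/o1.png"),cv2.imread("pics/o2.png")
m=np.zeros((560,490+630,3),np.uint8);m[:560,:490]=a;m[:420,490:]=b
cv2.imwrite("pics/o.png",cv2.resize(m,(800,400)))
for n,p in(("flux",(388/2.9+170,180/2.9+110)),("wick",(397/2.9+170,250/2.9+110)),("cutl",(145/2.9+170,290/2.9+110)),("cuttip",(118/2.9+170,400/2.9+110))):print(n,ray("top",p,.01))
E
```

```text
[0.52076044 0.12578298 0.08583261] [-0.87417848 -0.14192801  0.48258596  0.08564063  0.39288508  0.04611009]
[0.44936744 0.17727184 0.056     ]
[0.4604419  0.06179261 0.056     ]
[0.58275106 0.0695556  0.056     ]
[0.57144222 0.18687125 0.056     ]
[0.39937675 0.11651326 0.036     ]
flux [ 0.56316549 -0.02028294  0.01      ]
wick [ 0.48565272 -0.02743332  0.01      ]
cutl [0.44822315 0.24389756 0.01      ]
cuttip [0.33085265 0.27294794 0.01      ]
```

View pics/o.png

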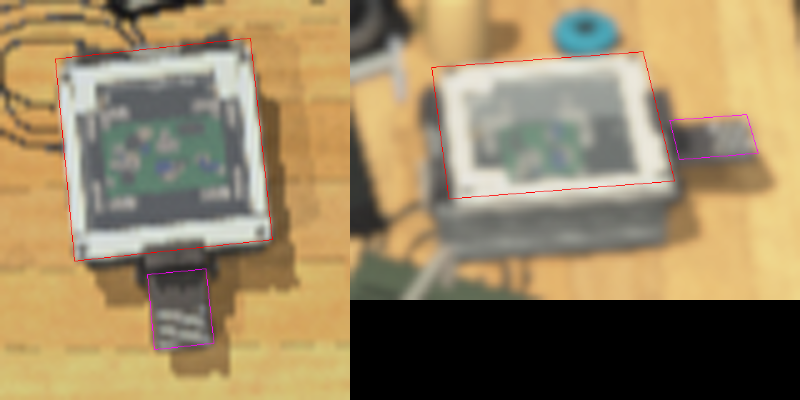

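The overlay fits within a couple of mm in both views: the red outline follows the lid and the magenta follows the pad. Next I work out the tool moves.

```bash
cat >> h.py <<'E'
from station import telemetry
from scipy.spatial.transform import Rotation as Ro
POSE=(.5208,.1258,.0858)
def plan(*targets):
    s=telemetry.sense();M=Ro.from_euler("xyz",s["orientation"]).as_matrix();p=s["tcp_pos"]
    print("t",s["time"],"tcp",p.round(4),"local",((p[:2]-POSE[:2])@np.array([[np.cos(POSE[2]),-np.sin(POSE[2])],[np.sin(POSE[2]),np.cos(POSE[2])]])).round(4),"F",s["wrist_force"].round(2),"j6",s["joint_positions"][5].round(3),"grip",s["grip_width"])
    y=np.array([-np.sin(POSE[2]),np.cos(POSE[2]),0]);l=M.T@y
    print("roll deg to jaw||fixture y:",np.degrees(np.arctan2(-l[1],l[2])).round(2), "axes",M.round(3).tolist())
    for t in targets:print("world",t,"cm",(M.T@(np.array(t)-p)*100).round(2))
def loc(x,y,z):return fx(POSE,[(x,y,z)])[0]
E
python3 - <<'E'
from h import *
plan((.45,-.25,.21),loc(-.112,0,.12),loc(-.112,0,.06))
E
```

```text
t 0.8 tcp [ 0.1749 -0.5739  0.2102] local [-0.4046 -0.6675] F [0.71 0.24 0.45] j6 -0.115 grip 0.996129290165236
roll deg to jaw||fixture y: -167.97 axes [[-0.0, 0.957, 0.292], [0.0, 0.292, -0.957], [-1.0, -0.0, -0.0]]
world (0.45, -0.25, 0.21) cm [ 2.000e-02  3.576e+01 -2.297e+01]
world [0.409212   0.11620219 0.12      ] cm [  9.02  42.53 -59.18]
world [0.409212   0.11620219 0.06      ] cm [ 15.02  42.53 -59.18]
```

Emit:
drive_tool(
  offset=[
    [0,5,-3.2],
    [0,10,-6.4],
    [0,15,-9.6],
    [0,20,-12.8],
    [0,25,-16],
  ],
  roll=[4,8,12,12,12],
  gripper=[0,0,0,0,0],
  newtons=20,
)

```text
time: 1.3
tcp_pos: [0.338, -0.3822, 0.2104]
orientation: [0.786, 1.57, -0.699]
wrist_force: [1.5, -0.5, 0.0]
grip_width: 0.14
```

```bash
python3 - <<'E'
from h import *
plan((.45,-.25,.21),loc(-.112,0,.21),loc(-.112,0,.06))
E
```

```text
t 1.3 tcp [ 0.338  -0.3822  0.2104] local [-0.2256 -0.4904] F [ 1.45 -0.54  0.02] j6 0.503 grip 0.14006975190873427
roll deg to jaw||fixture y: 180.0 axes [[0.0, 0.996, 0.086], [-0.0, 0.086, -0.996], [-1.0, 0.0, 0.0]]
world (0.45, -0.25, 0.21) cm [  0.04  12.29 -12.21]
world [0.409212   0.11620219 0.21      ] cm [ 2.000e-02  1.136e+01 -4.904e+01]
world [0.409212   0.11620219 0.06      ] cm [ 15.02  11.36 -49.05]
```

Emit:
drive_tool(
  offset=[
    [0,4,-4],
    [0,8,-8.5],
    [0,10,-13],
    [0,11,-18],
    [0,11,-23],
  ],
  roll=[0,0,0,0,0],
  gripper=[0,0,0,0,0],
)

```text
time: 1.8
tcp_pos: [0.4287, -0.1588, 0.2105]
orientation: [1.277, 1.569, -0.207]
wrist_force: [0.9, 0.1, -0.5]
grip_width: -0.002
```

Emit:
drive_tool(
  offset=[
    [0,0,-5],
    [0,0,-10],
    [0,0,-15],
    [0,0,-20],
    [0,0,-20],
  ],
  roll=[0,0,0,0,0],
  gripper=[0,0,0,0,0],
)

```text
time: 2.3
tcp_pos: [0.4083, 0.0444, 0.2103]
orientation: [-3.028, 1.568, 1.778]
wrist_force: [0.1, -1.4, 1.2]
grip_width: 0.0
```

```bash
python3 - <<'E'
from h import *
plan(loc(-.112,0,.12),loc(-.112,0,.045))
E
```

```text
t 2.3 tcp [0.4083 0.0444 0.2103] local [-0.1191 -0.0715] F [ 0.09 -1.37  1.16] j6 1.414 grip 5.247985149637688e-05
roll deg to jaw||fixture y: -179.56 axes [[-0.001, 0.996, 0.093], [0.003, 0.093, -0.996], [-1.0, -0.0, -0.003]]
world [0.409212   0.11620219 0.12      ] cm [ 9.05  0.77 -7.12]
world [0.409212   0.11620219 0.045     ] cm [16.55  0.77 -7.1 ]
```

Emit:
drive_tool(
  offset=[
    [1,0.8,-4],
    [4,0.8,-7],
    [8,0.8,-7],
    [11,0.8,-7],
    [11,0.8,-7],
  ],
  roll=[0,0,0,0,0],
  gripper=[0,0,0,0,0],
)

```text
time: 2.8
tcp_pos: [0.4088, 0.1087, 0.0974]
orientation: [-1.547, 1.564, -3.032]
wrist_force: [-0.3, -0.3, 0.7]
grip_width: -0.002
```

```bash
python3 - <<'E'
from h import *
plan(loc(-.112,0,.045),loc(-.112,0,.028))
t,s=vision.grab_frame("top"),vision.grab_frame("side")
k=proj("top",[telemetry.sense()["tcp_pos"]]),proj("side",[telemetry.sense()["tcp_pos"]]);print(k)
overlay("top",POSE,t,225,155,70,80,7,"pics/a.png");overlay("side",POSE,s,225,175,90,80,7,"pics/b.png")
cv2.imwrite("pics/o3.png",cv2.resize(np.hstack([cv2.imread("pics/a.png"),cv2.imread("pics/b.png")]),(800,400)))
E
```

```text
t 2.8 tcp [0.4088 0.1087 0.0974] local [-0.1131 -0.0074] F [-0.32 -0.27  0.73] j6 1.581 grip -0.0023287084578323056
roll deg to jaw||fixture y: -179.95 axes [[-0.007, 0.996, 0.087], [-0.001, 0.087, -0.996], [-1.0, -0.007, 0.0]]
world [0.409212   0.11620219 0.045     ] cm [ 5.24  0.15 -0.74]
world [0.409212   0.11620219 0.028     ] cm [ 6.94  0.16 -0.75]
(array([[262.62704804, 216.44738343]]), array([[301.27936739, 202.27324007]]))
```

View pics/o3.png

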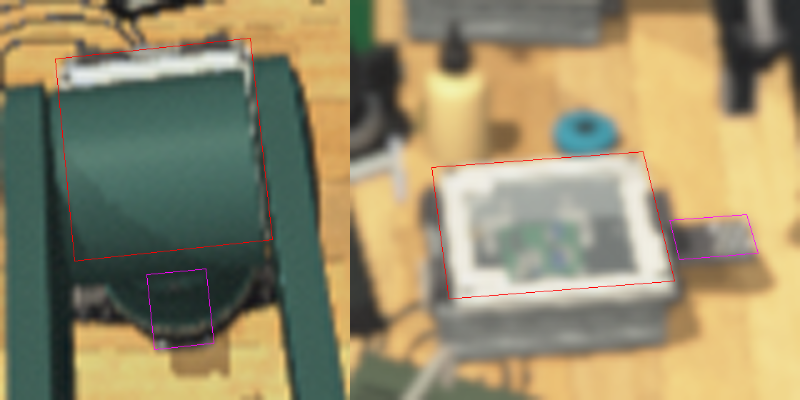

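The lid is still shut. The tip seems slightly higher in the side view than I projected, so I'll settle at z of about 0.05 and look again.

Emit:
drive_tool(
  offset=[
    [2,0.1,-0.4],
    [4,0.1,-0.4],
    [4,0.1,-0.4],
    [4,0.1,-0.4],
  ],
  roll=[0,0,0,0],
  gripper=[0,0,0,0],
)

```text
time: 3.3
tcp_pos: [0.4136, 0.1131, 0.0616]
orientation: [1.632, 1.569, 0.147]
wrist_force: [-0.2, -0.5, 0.2]
grip_width: -0.004
```

```bash
python3 - <<'E'
from h import *
s=vision.grab_frame("side")
plan(loc(-.112,0,.045),loc(-.112,0,.028))
k=proj("side",[telemetry.sense()["tcp_pos"]])[0];print(k)
overlay("side",POSE,s,260,165,80,70,10,"pics/b2.png")
b=cv2.imread("pics/b2.png");cv2.circle(b,tuple(((k-[259.5,164.5])*10).astype(int)),5,(0,255,255),1)
cv2.imwrite("pics/b2.png",b[:600])
E
```

```text
t 3.35 tcp [0.4139 0.1132 0.0618] local [-0.1076 -0.0034] F [ 0.39 -0.18  0.04] j6 1.591 grip 0.0006942485959989838
roll deg to jaw||fixture y: -180.0 axes [[0.003, 0.996, 0.086], [0.0, 0.086, -0.996], [-1.0, 0.003, -0.0]]
world [0.409212   0.11620219 0.045     ] cm [ 1.68 -0.45 -0.34]
world [0.409212   0.11620219 0.028     ] cm [ 3.38 -0.45 -0.34]
[300.18947677 213.91340151]
```

View pics/b2.png

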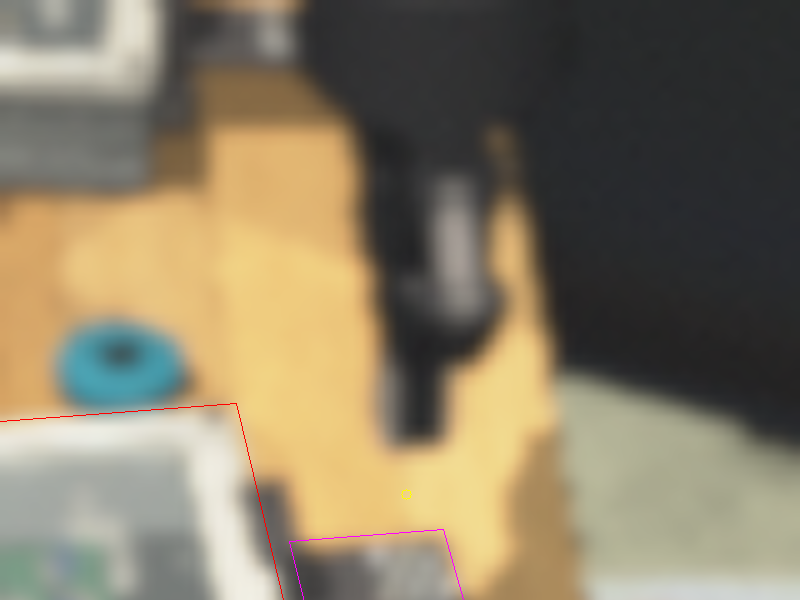

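The tip shows at about (300.5,209) and I projected (300,214), so it may sit up to about 15 mm higher than the telemetry says. I'll go down in small steps, watching the force and the lid.

Emit:
drive_tool(
  offset=[
    [0.5,-0.4,-0.3],
    [1,-0.4,-0.3],
    [1.5,-0.4,-0.3],
    [1.5,-0.4,-0.3],
    [1.5,-0.4,-0.3],
  ],
  roll=[0,0,0,0,0],
  gripper=[0,0,0,0,0],
)

```text
time: 3.85
tcp_pos: [0.408, 0.116, 0.045]
orientation: [-1.691, 1.57, 3.108]
wrist_force: [-0.2, 0.1, 0.6]
grip_width: -0.002
```

```bash
cat >> h.py <<'E'
def check(name=None):
    plan(loc(-.112,0,.045),loc(-.112,0,.028))
    s=vision.grab_frame("side");F=[telemetry.sense()["wrist_force"]]
    for _ in range(3):vision.grab_frame("side");F.append(telemetry.sense()["wrist_force"])
    print("F",np.mean(F,0).round(2))
    a=cv2.imread("pics/side0.png").astype(int)[185:245,225:285]
    print("lid diff",np.abs(s.astype(int)[185:245,225:285]-a).mean().round(2))
    if name:cv2.imwrite(name,cv2.resize(s[165:235,225:325],None,fx=7,fy=7,interpolation=cv2.INTER_CUBIC))
E
python3 -c "
from h import *;check()"
```

```text
t 3.85 tcp [0.408 0.116 0.045] local [-1.132e-01 -1.000e-04] F [-0.23  0.13  0.58] j6 1.598 grip -0.001721782857872762
roll deg to jaw||fixture y: -179.97 axes [[-0.001, 0.996, 0.086], [0.0, 0.086, -0.996], [-1.0, -0.001, -0.0]]
world [0.409212   0.11620219 0.045     ] cm [ 0.    0.12 -0.01]
world [0.409212   0.11620219 0.028     ] cm [ 1.7   0.12 -0.01]
F [ 0.01 -0.27 -0.1 ]
lid diff 7.56
```

Emit:
drive_tool(
  offset=[
    [0.4,0,0],
    [0.8,0,0],
    [1.2,0,0],
    [1.6,0,0],
    [1.6,0,0],
  ],
  roll=[0,0,0,0,0],
  gripper=[0,0,0,0,0],
)

```text
time: 4.55
tcp_pos: [0.4077, 0.1159, 0.0286]
orientation: [-1.629, 1.569, -3.114]
wrist_force: [0.2, -0.2, -0.7]
grip_width: 0.0
```

```bash
python3 -c "
from h import *;check('pics/c1.png')"
```

```text
t 4.55 tcp [0.4077 0.1159 0.0286] local [-1.136e-01 -1.000e-04] F [ 0.23 -0.16 -0.72] j6 1.598 grip 0.00046149991031812745
roll deg to jaw||fixture y: -179.97 axes [[-0.001, 0.996, 0.086], [-0.0, 0.086, -0.996], [-1.0, -0.001, -0.0]]
world [0.409212   0.11620219 0.045     ] cm [-1.64  0.15 -0.01]
world [0.409212   0.11620219 0.028     ] cm [ 0.06  0.16 -0.01]
F [0.39 0.17 0.13]
lid diff 7.52
```

View pics/c1.png

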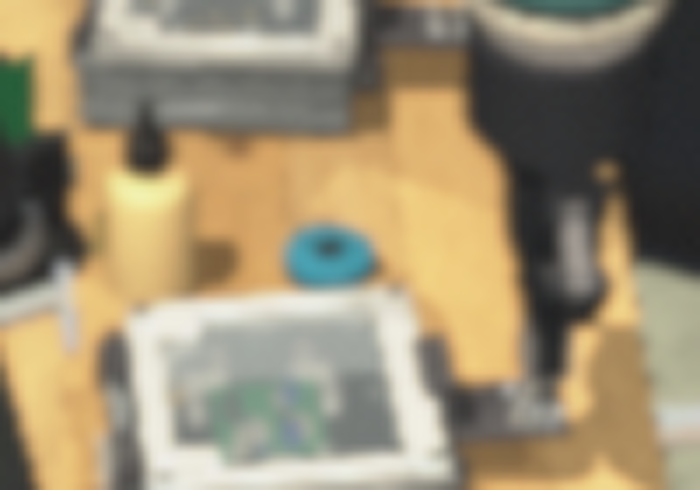

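The tip appears to stand just above the outer part of the pad and the lid is shut, with no force. I'll keep stepping down.

Emit:
drive_tool(
  offset=[
    [0.3,0,0],
    [0.6,0,0],
    [0.6,0,0],
  ],
  roll=[0,0,0],
  gripper=[0,0,0],
)

```text
time: 5.05
tcp_pos: [0.4079, 0.116, 0.0229]
orientation: [-1.712, 1.57, 3.086]
wrist_force: [-0.7, -0.6, -0.1]
grip_width: 0.005
```

```bash
python3 -c "
from h import *;check()"
```

```text
t 5.05 tcp [0.4079 0.116  0.0229] local [-1.133e-01 -1.000e-04] F [-0.71 -0.65 -0.06] j6 1.598 grip 0.005091830999051857
roll deg to jaw||fixture y: -179.97 axes [[-0.001, 0.996, 0.086], [0.0, 0.086, -0.996], [-1.0, -0.001, -0.0]]
world [0.409212   0.11620219 0.045     ] cm [-2.21  0.13 -0.01]
world [0.409212   0.11620219 0.028     ] cm [-0.51  0.13 -0.01]
F [ 0.31  0.11 -0.33]
lid diff 7.52
```

Emit:
drive_tool(
  offset=[
    [0.3,0,0],
    [0.6,0,0],
    [0.6,0,0],
  ],
  roll=[0,0,0],
  gripper=[0,0,0],
)

```text
time: 5.55
tcp_pos: [0.4079, 0.116, 0.0168]
orientation: [-1.681, 1.57, 3.118]
wrist_force: [-0.5, 0.3, 0.2]
grip_width: 0.0
```

```bash
python3 -c "
from h import *;check('pics/c2.png')"
```

```text
t 5.55 tcp [0.4079 0.116  0.0168] local [-1.133e-01 -1.000e-04] F [-0.46  0.33  0.23] j6 1.598 grip 8.307369037151002e-05
roll deg to jaw||fixture y: -179.97 axes [[-0.001, 0.996, 0.086], [0.0, 0.086, -0.996], [-1.0, -0.001, -0.0]]
world [0.409212   0.11620219 0.045     ] cm [-2.82  0.13 -0.01]
world [0.409212   0.11620219 0.028     ] cm [-1.12  0.13 -0.01]
F [-0.37  0.37 -0.07]
lid diff 7.54
```

View pics/c2.png

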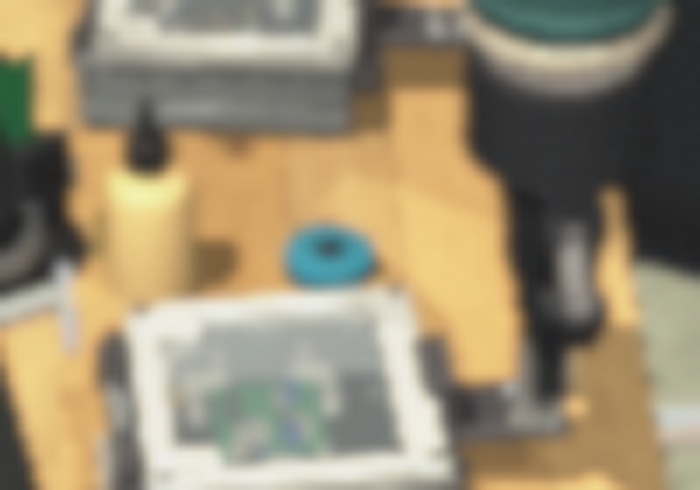

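```bash
python3 - <<'E'
import cv2,numpy as np
s0=cv2.imread("pics/side0.png")[200:240,285:315]
f=lambda a:cv2.resize(a,(260,347),interpolation=cv2.INTER_NEAREST)
def back(n):
    a=cv2.resize(cv2.imread(n),(100,70),interpolation=cv2.INTER_AREA);return a[35:,60:90]
m=[f(s0)]+[cv2.resize(back(n),(260,303),interpolation=cv2.INTER_NEAREST) for n in("pics/c1.png","pics/c2.png")]
m[1:]=[cv2.copyMakeBorder(x,0,44,0,0,cv2.BORDER_CONSTANT) for x in m[1:]]
cv2.imwrite("pics/d.png",np.hstack(m))
E
```

```text
(no output)
```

View pics/d.png

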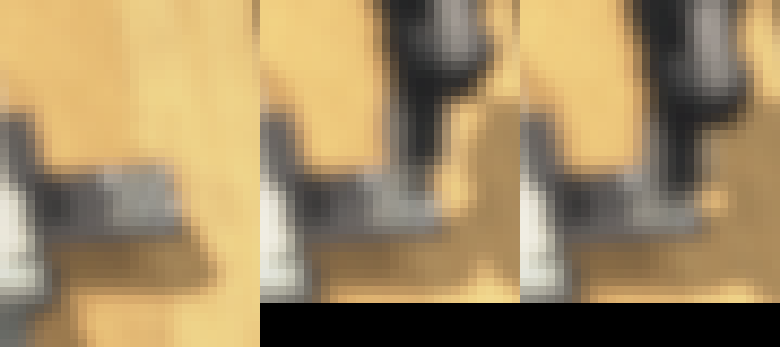

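In c2 the fingertip overlaps the pad's far half but still ends above it, and the pad has not moved. So the shut tip does sit well behind the stated TCP, and I'll keep going down.

Emit:
drive_tool(
  offset=[
    [0.3,0,0],
    [0.6,0,0],
    [0.6,0,0],
  ],
  roll=[0,0,0],
  gripper=[0,0,0],
)

```text
time: 6.05
tcp_pos: [0.4071, 0.1159, 0.0108]
orientation: [-1.618, 1.569, -3.103]
wrist_force: [-1.3, 0.1, 1.9]
grip_width: -0.005
```

```bash
cat >> h.py <<'E'
def tip(name):
    s=vision.grab_frame("side");cv2.imwrite(name,cv2.resize(s[200:240,275:315],(600,600),interpolation=cv2.INTER_NEAREST))
E
python3 -c "
from h import *;check();tip('pics/e1.png')"
```

```text
t 6.05 tcp [0.4071 0.1159 0.0108] local [-1.142e-01 -1.000e-04] F [-1.26  0.1   1.93] j6 1.598 grip -0.004828966675202887
roll deg to jaw||fixture y: -179.97 axes [[-0.002, 0.996, 0.086], [-0.0, 0.086, -0.996], [-1.0, -0.002, -0.0]]
world [0.409212   0.11620219 0.045     ] cm [-3.42  0.21 -0.01]
world [0.409212   0.11620219 0.028     ] cm [-1.72  0.21 -0.01]
F [ 0.05 -0.05 -0.06]
lid diff 10.32
```

View pics/e1.png

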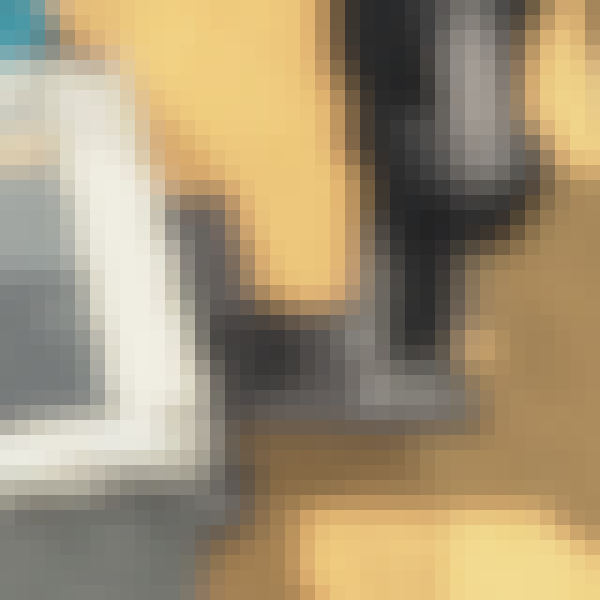

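```bash
python3 -c "
from h import *
s=vision.grab_frame('side').astype(int);a=cv2.imread('pics/side0.png').astype(int)
d=np.abs(s-a).mean(2)[165:255,225:315]
print(d.reshape(9,10,9,10).mean((1,3)).round(0))
print(telemetry.sense()['wrist_force'])
for n in('fixture_a_lid_edge','fixture_a_tab_pad'):print([(np.array(q['at'])*[560,420],q['conf']) for q in models.look_for(n,'side')])
"
```

```text
[[  8.   5.   5.   5.   6.   4.  18.  71.  56.]
 [  5.   3.   3.   3.   3.   8.  49.  94.  63.]
 [  2.   6.   6.   9.   8.   8.  35. 135. 103.]
 [  4.   7.   7.  10.  10.  11.   7. 111.  67.]
 [  9.  10.  12.  15.  23.  14.  10.  88.  62.]
 [  8.   8.   8.   9.   9.  11.  28.  58.  67.]
 [  7.   8.  11.  18.  27.  37.  15.   7.  36.]
 [  6.   8.   7.  10.  11.   9.   7.   8.   8.]
 [  6.   8.   7.   8.   8.   8.   8.   8.   8.]]
[-0.1612061   0.56940956  0.02436028]Traceback (most recent call last):
  File "<string>", line 7, in <module>
    for n in('fixture_a_lid_edge','fixture_a_tab_pad'):print([(np.array(q['at'])*[560,420],q['conf']) for q in models.look_for(n,'side')])
                                                                                                               ^^^^^^
NameError: name 'models' is not defined
```

The lid's front edge has begun to lift slightly, so the tab is moving. I'll press a little more.

Emit:
drive_tool(
  offset=[
    [0.15,0,0],
    [0.3,0,0],
    [0.3,0,0],
  ],
  roll=[0,0,0],
  gripper=[0,0,0],
)

```text
time: 6.65
tcp_pos: [0.4079, 0.116, 0.0081]
orientation: [-1.79, 1.57, 3.009]
wrist_force: [-1.8, -0.0, 2.9]
grip_width: -0.0
```

```bash
python3 -c "
from h import *;check('pics/g1.png')"
```

```text
t 6.65 tcp [0.4079 0.116  0.0081] local [-1.134e-01 -1.000e-04] F [-1.79 -0.01  2.88] j6 1.598 grip -0.00018503144698248986
roll deg to jaw||fixture y: -179.97 axes [[-0.001, 0.996, 0.086], [0.0, 0.086, -0.996], [-1.0, -0.001, -0.0]]
world [0.409212   0.11620219 0.045     ] cm [-3.69  0.13 -0.01]
world [0.409212   0.11620219 0.028     ] cm [-1.99  0.13 -0.01]
F [-1.62  0.02  2.88]
lid diff 22.8
```

The lid has sprung, with a force of about 2.9 N. I release the tab by lifting straight up.

Emit:
drive_tool(
  offset=[
    [-1,0,0],
    [-3,-0.3,0],
    [-6,-1,0],
    [-8,-1.5,0],
    [-8,-1.5,0],
  ],
  roll=[0,0,0,0,0],
  gripper=[0,0,0,0,0],
)

```text
time: 7.35
tcp_pos: [0.395, 0.1149, 0.0909]
orientation: [1.617, 1.565, 0.132]
wrist_force: [0.2, -0.2, -0.6]
grip_width: -0.0
```

```bash
python3 - <<'E'
from h import *
s=vision.grab_frame("side")
plan(loc(-.085,0,.11),loc(-.03,0,.11))
f=7;x0,y0=225,155
a=cv2.resize(s[y0:y0+80,x0:x0+100],None,fx=f,fy=f,interpolation=cv2.INTER_CUBIC)
def lid(q):
    c,si=np.cos(q),np.sin(q)
    return [(.06-.126*c-.006*si*0,y,.05+.126*si) for y in(.06,-.06)]+[(.06,y,.05) for y in(-.06,.06)]
q=(proj("side",fx(POSE,lid(.8)))-[x0-.5,y0-.5])*f
cv2.polylines(a,[q.round().astype(int)],True,(0,0,255),1)
q=(proj("side",[telemetry.sense()["tcp_pos"]])-[x0-.5,y0-.5])*f
cv2.circle(a,tuple(q[0].astype(int)),4,(0,255,255),1)
cv2.imwrite("pics/g2.png",a)
E
```

```text
t 7.4 tcp [0.3947 0.1149 0.0898] local [-1.265e-01 -1.000e-04] F [-0.33 -0.53 -0.99] j6 1.599 grip -0.005229256657161977
roll deg to jaw||fixture y: -179.96 axes [[0.004, 0.996, 0.086], [0.001, 0.086, -0.996], [-1.0, 0.004, -0.0]]
world [0.43611268 0.11851594 0.11      ] cm [-2.01  4.16 -0.  ]
world [0.49091036 0.12322916 0.11      ] cm [-1.98  9.66  0.  ]
```

View pics/g2.png

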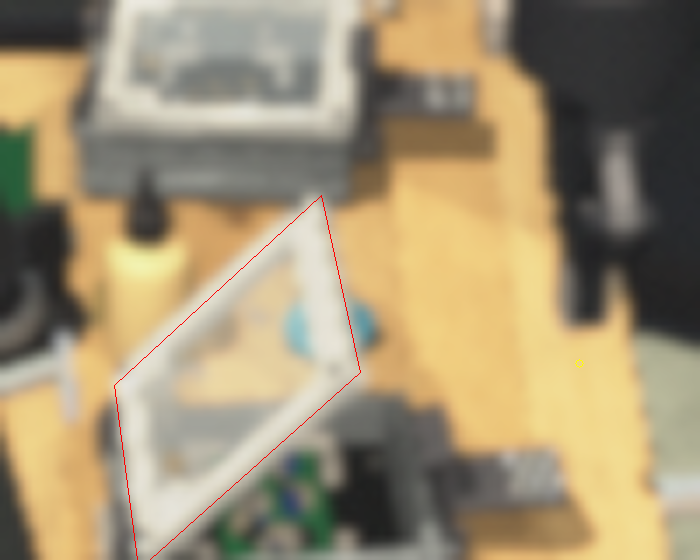

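The lid stands ajar at 0.8 rad, matching the red outline. The tab is back up and the board is in place. The fingertip sits about 20 mm above the reported TCP. I move in front of the lid edge, then push slowly.

Emit:
drive_tool(
  offset=[
    [-1,1,0],
    [-1,3,0],
    [-1,5,0],
    [-1,6.5,0],
    [-1,7,0],
  ],
  roll=[0,0,0,0,0],
  gripper=[0,0,0,0,0],
)

```text
time: 7.9
tcp_pos: [0.4649, 0.1208, 0.0975]
orientation: [1.683, 1.57, 0.198]
wrist_force: [0.3, 0.5, -0.5]
grip_width: 0.002
```

Emit:
drive_tool(
  offset=[
    [0,0.5,0],
    [-0.1,1,0],
    [-0.2,1.4,0],
    [-0.3,1.8,0],
    [-0.3,2.2,0],
  ],
  roll=[0,0,0,0,0],
  gripper=[0,0,0,0,0],
)

```text
time: 8.4
tcp_pos: [0.4801, 0.1223, 0.101]
orientation: [-1.565, 1.562, -3.049]
wrist_force: [-17.3, -2.4, 16.0]
grip_width: 0.001
```

Emit:
drive_tool(
  offset=[
    [-0.1,0.4,0],
    [-0.3,0.8,0],
    [-0.5,1.2,0],
    [-0.7,1.6,0],
    [-0.9,2,0],
  ],
  roll=[0,0,0,0,0],
  gripper=[0,0,0,0,0],
)

```text
time: 8.9
tcp_pos: [0.5056, 0.1245, 0.1106]
orientation: [1.726, 1.57, 0.242]
wrist_force: [-1.2, 0.4, -0.1]
grip_width: -0.002
```

```bash
cat >> h.py <<'E'
def lid(q):
    c,si=np.cos(q),np.sin(q)
    return [(.06-.126*c,y,.05+.126*si) for y in(.06,-.06)]+[(.06,y,.05) for y in(-.06,.06)]
def lidpic(name,q,f=7,x0=205,y0=155):
    s=vision.grab_frame("side")
    a=cv2.resize(s[y0:y0+80,x0:x0+110],None,fx=f,fy=f,interpolation=cv2.INTER_CUBIC)
    k=(proj("side",fx(POSE,lid(q)))-[x0-.5,y0-.5])*f
    cv2.polylines(a,[k.round().astype(int)],True,(0,0,255),1);cv2.imwrite(name,a)
E
python3 -c "
from h import *;plan(loc(.03,0,.118),loc(.056,0,.118));lidpic('pics/g3.png',1.2)"
```

```text
t 8.9 tcp [0.5056 0.1245 0.1106] local [-0.0152 -0.    ] F [-1.2   0.39 -0.06] j6 1.593 grip -0.0023660563445474367
roll deg to jaw||fixture y: -179.97 axes [[0.001, 0.996, 0.086], [0.0, 0.086, -0.996], [-1.0, 0.001, -0.0]]
world [0.55068964 0.12837084 0.118     ] cm [-0.74  4.52 -0.  ]
world [0.576594   0.13059891 0.118     ] cm [-0.73  7.12  0.  ]
```

View pics/g3.png

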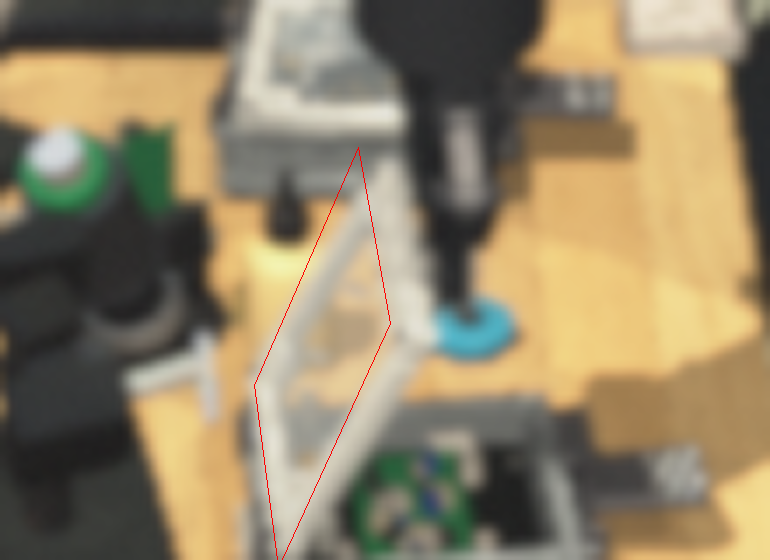

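The lid is at about 1.05 rad with the finger on its front bar and the force now 1 N. There was a brief push of about 24 N at the wrist on first contact, so I go slower from here, raising the tip as the edge rises.

Emit:
drive_tool(
  offset=[
    [-0.2,0.2,0],
    [-0.4,0.5,0],
    [-0.6,0.8,0],
    [-0.8,1.1,0],
    [-1,1.4,0],
  ],
  roll=[0,0,0,0,0],
  gripper=[0,0,0,0,0],
)

```text
time: 9.45
tcp_pos: [0.5191, 0.1256, 0.1204]
orientation: [2.888, 1.571, 1.403]
wrist_force: [-0.7, -0.0, 0.1]
grip_width: -0.002
```

Emit:
drive_tool(
  offset=[
    [-0.2,0.3,0],
    [-0.4,0.6,0],
    [-0.6,0.9,0],
    [-0.8,1.2,0],
    [-1,1.5,0],
  ],
  roll=[0,0,0,0,0],
  gripper=[0,0,0,0,0],
)

```text
time: 9.95
tcp_pos: [0.534, 0.1269, 0.1304]
orientation: [2.321, 1.571, 0.837]
wrist_force: [-0.1, 0.0, -0.1]
grip_width: 0.004
```

Emit:
drive_tool(
  offset=[
    [-0.1,0.3,0],
    [-0.2,0.6,0],
    [-0.3,0.9,0],
    [-0.4,1.2,0],
    [-0.5,1.5,0],
  ],
  roll=[0,0,0,0,0],
  gripper=[0,0,0,0,0],
)

```text
time: 10.45
tcp_pos: [0.5489, 0.1282, 0.1352]
orientation: [-2.421, 1.571, 2.378]
wrist_force: [0.2, -0.2, -0.5]
grip_width: -0.002
```

```bash
cat >> h.py <<'E'
from station import models
def edge():
    vision.grab_frame("side")
    for n in("fixture_a_lid_edge","fixture_a_lid","board_center"):
        print(n,[((np.array(q["at"])*[560,420]).round(1),round(q["conf"],2)) for q in models.look_for(n,"side")])
    for q in(.8,1.1,1.3,1.5,1.7,1.85):print(q,proj("side",fx(POSE,np.array(lid(q))[:2]).mean(0)[None])[0].round(1),end=" ")
    print()
E
python3 -c "
from h import *;plan(loc(.056,0,.135));edge()"
```

```text
t 10.45 tcp [0.5489 0.1282 0.1352] local [ 0.0282 -0.    ] F [ 0.22 -0.18 -0.48] j6 1.591 grip -0.0018201457904897034
roll deg to jaw||fixture y: -179.97 axes [[-0.0, 0.996, 0.086], [0.0, 0.086, -0.996], [-1.0, -0.0, -0.0]]
world [0.576594   0.13059891 0.135     ] cm [ 0.02  2.78 -0.  ]
fixture_a_lid_edge [(array([245. , 203.1]), 0.58)]
fixture_a_lid [(array([244. , 205.8]), 0.96)]
board_center [(array([310.4, 266.5]), 0.73), (array([262.4, 229.1]), 0.69)]
0.8 [273.1 194.6] 1.1 [262.  188.9] 1.3 [253.4 186.8] 1.5 [244.3 186.1] 1.7 [235. 187.] 1.85 [228.2 188.6]
```

Emit:
drive_tool(
  offset=[
    [0,0.3,0],
    [0,0.6,0],
    [0,0.9,0],
    [0,1.2,0],
    [0,1.5,0],
  ],
  roll=[0,0,0,0,0],
  gripper=[0,0,0,0,0],
)

```text
time: 11.15
tcp_pos: [0.564, 0.1295, 0.1352]
orientation: [2.296, 1.571, 0.811]
wrist_force: [-0.4, -0.2, 0.3]
grip_width: -0.003
```

Emit:
drive_tool(
  offset=[
    [0,0.3,0],
    [0,0.6,0],
    [0,0.9,0],
    [0,1.2,0],
    [0,1.5,0],
  ],
  roll=[0,0,0,0,0],
  gripper=[0,0,0,0,0],
)

```text
time: 11.65
tcp_pos: [0.5788, 0.1308, 0.1352]
orientation: [-2.651, 1.571, 2.148]
wrist_force: [-1.0, -0.4, 0.5]
grip_width: -0.003
```

```bash
python3 -c "
from h import *;plan(loc(.065,0,.135));edge()"
```

```text
t 11.65 tcp [0.5788 0.1308 0.1352] local [ 0.0582 -0.    ] F [-0.97 -0.41  0.52] j6 1.59 grip -0.0028694325492078228
roll deg to jaw||fixture y: -179.97 axes [[-0.0, 0.996, 0.086], [0.0, 0.086, -0.996], [-1.0, -0.0, -0.0]]
world [0.58556089 0.13137016 0.135     ] cm [ 0.02  0.68 -0.  ]
fixture_a_lid_edge [(array([240.6, 204.5]), 0.84)]
fixture_a_lid [(array([238.1, 203.3]), 0.85), (array([300.9, 152.7]), 0.63)]
board_center [(array([263.5, 229.4]), 0.7), (array([262.8, 214.6]), 0.5), (array([306.3, 302.8]), 0.46)]
0.8 [273.1 194.6] 1.1 [262.  188.9] 1.3 [253.4 186.8] 1.5 [244.3 186.1] 1.7 [235. 187.] 1.85 [228.2 188.6]
```

Emit:
drive_tool(
  offset=[
    [0,0.3,0],
    [0,0.6,0],
    [0,0.8,0],
    [0,0.8,0],
    [0,0.8,0],
  ],
  roll=[0,0,0,0,0],
  gripper=[0,0,0,0,0],
)

```text
time: 12.35
tcp_pos: [0.5866, 0.1314, 0.1352]
orientation: [-2.378, 1.571, 2.42]
wrist_force: [-1.0, 0.2, 0.9]
grip_width: -0.005
```

Emit:
drive_tool(
  offset=[
    [0,-1,0],
    [0,-4,0],
    [0,-7,0],
    [-1,-11,0],
    [-4,-15,0],
  ],
  roll=[0,0,0,0,0],
  gripper=[0,0,0,0,0],
)

```text
time: 12.85
tcp_pos: [0.4325, 0.118, 0.1732]
orientation: [-1.565, 1.564, -3.05]
wrist_force: [-0.2, 0.2, 1.1]
grip_width: 0.001
```

Emit:
drive_tool(
  offset=[
    [-4,-3,0],
    [-8,-3,0],
    [-8,-3,0],
    [-8,-3,0],
    [-8,-3,0],
  ],
  roll=[0,0,0,0,0],
  gripper=[0,0,0,0,0],
)

```text
time: 13.35
tcp_pos: [0.4061, 0.1158, 0.2542]
orientation: [-1.604, 1.569, -3.088]
wrist_force: [-0.2, 0.4, -0.3]
grip_width: 0.002
```

Emit:
drive_tool(
  offset=[
    [0,0,0],
    [0,0,0],
    [0,0,0],
    [0,0,0],
    [0,0,0],
  ],
  roll=[0,0,0,0,0],
  gripper=[0,0,0,0,0],
)

```text
time: 13.85
tcp_pos: [0.4072, 0.1159, 0.255]
orientation: [-1.746, 1.57, 3.053]
wrist_force: [0.2, -0.1, 0.6]
grip_width: 0.003
```

Emit:
drive_tool(
  offset=[
    [0,0,0],
    [0,0,0],
    [0,0,0],
    [0,0,0],
    [0,0,0],
  ],
  roll=[0,0,0,0,0],
  gripper=[0,0,0,0,0],
)

```text
time: 14.35
tcp_pos: [0.4072, 0.1159, 0.2553]
orientation: [3.0, 1.571, 1.516]
wrist_force: [-0.0, -0.5, -0.2]
grip_width: 0.001
```

```bash
python3 -c "
from h import *;plan(loc(-.1,0,.2));edge();lidpic('pics/z.png',1.85)"
```

```text
t 14.35 tcp [0.4072 0.1159 0.2553] local [-1.14e-01 -1.00e-04] F [-0.05 -0.52 -0.22] j6 1.598 grip 0.0012923590663956994
roll deg to jaw||fixture y: -179.97 axes [[0.0, 0.996, 0.086], [0.0, 0.086, -0.996], [-1.0, 0.0, -0.0]]
world [0.42116786 0.11723052 0.2       ] cm [ 5.53  1.4  -0.01]
fixture_a_lid_edge [(array([237.2, 203.9]), 0.67)]
fixture_a_lid [(array([236.6, 206.9]), 0.76)]
board_center [(array([262.2, 228.1]), 0.78)]
0.8 [273.1 194.6] 1.1 [262.  188.9] 1.3 [253.4 186.8] 1.5 [244.3 186.1] 1.7 [235. 187.] 1.85 [228.2 188.6]
```

View pics/z.png

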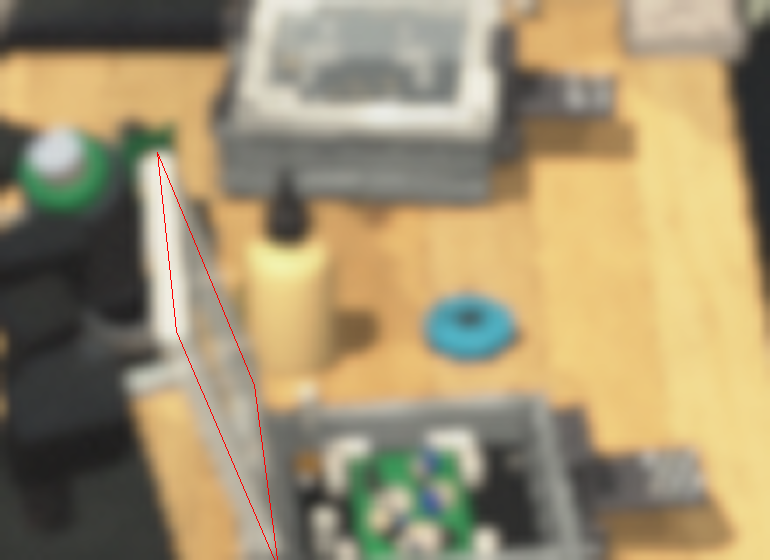

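The lid lies on the 1.85 rad outline, the board is in its nest, the tab is up, and fixture B is shut. I do one stillness check and then hand in.

```bash
python3 -c "
from h import *
from station import workorder
a=vision.grab_frame('side').astype(int)
for _ in range(12):b=vision.grab_frame('side').astype(int)
c=lambda u:u[160:245,205:300]
print(np.abs(c(a)-c(b)).mean(),np.abs(c(a)-c(b)).max());print(workorder.hand_in())"
```

```text
0.3635500515995872 3
the job is handed in; nothing more can be done
None
```

I opened the fixture with the board (the left one) and handed the job in at about 15 s of the 42 s allowed. I pressed its latch tab with the shut fingertips until the lid sprang ajar, let the tab go, and pushed the lid slowly back past its tipping point. I then backed the tool off to about 0.25 m above the worktop.

**Last checks:**
- **Lid:** in the last picture it lies on the projected 1.85 rad outline, its stop. Two frames about 0.6 s apart showed no movement.
- **Tab, board and surroundings:** the tab looks back up and the board is still in its nest. The right fixture is shut, and the flux bottle and wick are where they were. I judged these by eye. I did not look again at the cutters, meter, sucker, tray or tape, but the arm did not go near them.
- **Robot:** it touches nothing, and the wrist force is about 0.

**What disagreed:**
- **Fingertip height:** the shut fingertips touched the pad about 20 mm later than the reported TCP implied. I found the contact by small steps and pictures instead.
- **Contact force:** when the fingers first met the lid, the wrist briefly read about 24 N (17 N back, 16 N up), near the 25 N limit for the lid. I only have the one reading at the end of that move, so the peak may have been higher. After that, pushing took about 1 N.

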